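# Put the washed spice grinder back together and hold it running

### The job

The red spice grinder has been washed and its square lid is drying upside down on the mat. Turn the lid over, fit it squarely into the mouth of the grinder, then press it down and keep it pressed so that the grinder runs; this is a press-and-hold grinder, so finish with the robot still holding the lid down, firmly but without leaning hard on it. Leave the other things on the worktop alone.

Things in the scene. Friction and masses are not known exactly. Their poses are not given: they have to be found in the camera images.
- lid: Loose square lid, charcoal, rounded corners: 62 x 62 mm, 32 mm high, straight sides, 90 g. Closed top with a 34 mm steel disc; underside hollow and pale with a cross rib. Origin: centre of the open underside; z points from it to the closed top, 32 mm away; x, y square to the sides. Starts upside down (z down), closed top on the mat. Fits the mouth in any of its four square positions.
- grinder: Cordless spice grinder, red with a steel band and rim, fixed to the worktop: 88 mm square, rim 95 mm above the worktop. Origin: centre of its underside, z up, x and y square to its sides.
- grinder_mouth (a point): Centre of the grinder's open mouth, level with the rim. The mouth is 66 mm square (2 mm of play each side of the lid) with a sloped lead-in 6 mm deep, 73 mm wide at the rim. The fitted lid rests on the switch frame 10 mm below the rim, so it enters 10 mm and its top stands 22 mm above the rim.
- grinder_switch (a joint): Black spring-loaded frame in the mouth that carries the fitted lid; the grinder's switch. Value: how far it is pushed down, 0 to 0.008 m (stop). Starts to move at about 5 N, then 1.2 N more per mm: about 11 N at 5 mm, 14 N at the stop; over 25 N is too hard. The motor runs from 5 mm on. Springs back up when let go.
- mat: Grey-blue ribbed silicone drying mat, fixed, 170 x 170 mm, top 4 mm above the worktop; origin at the centre of its underside. The lid starts on it, upside down; it also stands steadily on one of its sides. Keep the wrist clear of the wall cabinets, which hang over the worktop beyond about x = 0.75 m.
- spice_jar_1: Bystander: spice jar with a red cap, 45 mm across, 106 mm high, origin at the centre of its foot.
- spice_jar_2: Bystander: another spice jar with a red cap, 45 mm across, 106 mm high, origin at the centre of its foot.
- pepper_mill: Bystander: dark wooden pepper mill, 58 mm across, 170 mm high, origin at the centre of its foot.
- garlic: Bystander: bulb of garlic, about 60 mm, origin at its underside.
- lemon: Bystander: yellow lemon, 71 x 53 x 51 mm, origin at its underside.
- mug: Bystander: pink and blue mug, 86 mm across, 88 mm high, origin at the centre of its foot.
Mind the look-alikes: they are no part of the job. There is more than one size of the lid; the job needs the smallest.

How it is judged:
By the outcome, as a careful person would: the job done as asked, in the order asked, and still so for the second after the job is handed in, while the arm keeps its last pose, push and grip.
It also fails if it takes over 72 s, if anything falls off the work surface, if the arm or the gripper's body presses on something with over 40 N, if the wrist force passes 120 N, or if a joint passes its speed limit or range.

### The arm

A 6-joint arm with a two-finger parallel gripper is mounted at the origin on a cart in front of the work surface, level with it; the furniture and walls round the work are solid. World frame = base frame: x ahead of the robot, y to its left, z up, the work surface at z = 0. Lengths are in m, angles in degrees, forces in N, time in s.
With the tool pointing down it reaches from about 0.3 to 0.75 m from the base axis. Payload 8.5 kg.
Tool frame: the origin (TCP) lies on the centre line of the jaws, within the pads' length; the fingertips stand tips_ahead ahead of it and the grasp point (between the pads) lies 3 mm ahead of it (tips_ahead is the distance from the TCP to the fingertips, in m); z points along the fingers, y is the line along which they close (so a half turn about z gives the same grasp; the last joint's range is limited). The gripper opens to 85 mm and grips with 20 to 120 N. Pads are 22 mm wide; open, the fingers measure 114 mm over their backs; the gripper's body (76 mm by 85 mm) begins 54 mm behind the grasp point. The pads swing forward as they close: fully open they stand 13 mm farther back than shut.
Start: joints at [-78.283, 21.807, 74.336, -0, 83.858, -12.336], TCP at [0.224, -0.502, 0.253] pointing down, gripper open.
Joint ranges: [-178.18, 178.18], [-50.72, 133.34], [12.68, 142.11], [-81.47, 261.47], [9.98, 163.14], [-165.26, 165.26]. Speed limits (degrees/s): [136.94, 136.94, 180, 180, 180, 180].

### API

Orientations are given as a 3x3 rotation matrix whose columns are the frame's x, y, z axes.
In Python, from rig import observe, get_image, close_job, tips_ahead gives the robot as it stands.
- The arm moves only by the tool creep_tool, called after ">>>" as a command line: name --argument value ..., lists and objects as JSON in quotes. Schema: {"type":"object","properties":{"plan":{"type":"array","items":{"type":"array","prefixItems":[{"type":"array","items":{"type":"number"},"minItems":3,"maxItems":3},{"type":"number"},{"type":"number"}],"minItems":3,"maxItems":3},"minItems":1,"maxItems":10},"clamp_n":{"type":"number"},"only":{"type":"string"},"quiet":{"type":"boolean"},"lines":{"type":"string"}},"required":["plan"],"additionalProperties":false}. plan is a list of rows, 1 to 10 of them, each written [[dx, dy, dz], turn, opening]: dx, dy, dz in mm, then a turn about the tool's z in units of 5 degrees, then the finger opening in m; each row shifts and turns the commanded pose from where the row before left it, along the tool's axes as they then stand; what a row does not reach is not made up. A row lasts 1/10 s, in which the tool goes at most 0.05 m and 8.59 degrees, less where a joint would pass 70% of its speed; a pose out of reach is approached as far as the arm can. The fingers move at their own pace and stop on an object; clamp_n is the grip in N (left out, the last holds). Time passes only in rows, so rows that do not move let the fingers close. The tool returns the time, the measured TCP pose, the force, the opening and the grip force at its end. only (a regular expression) keeps the lines of the reply that match it, lines (a string "A,B") keeps lines A to B, and quiet returns only ok. Input that does not fit is refused with a message, and nothing moves.
- observe(): the state, without advancing time (a new reading comes with each control period).
- get_image(name): name is "scene" or "side" or "wrist"; returns a dict with "pixels" (420x560x3 uint8, red, green, blue), "depth" (420x560 float32, m along the optical axis (not along the pixel's ray), 0 where there is no reading), "K" (3x3 intrinsics, pixels), "extrinsics" (4x4, takes a point from world to camera coordinates). Camera axes: x right, y down, z forward; pixel columns grow to the right and rows downward; lengths in m; the calibration is good to about 2 mm. The wrist camera is an equidistant fisheye: a pixel r from the principal point sees the ray r / f radians off the axis. A picture is of the moment at which its call begins.
- close_job(): hands the job in; it is judged then, once.
The state is a dict: "time_s": time; "q": joint angles; "qvel": joint speeds; "joint_efforts": joint torques, N m; "position": TCP position; "tool_rot": TCP orientation; "ft_force": force on the tool from outside, world axes, zero at the start; "wrist_torque": the same for the moment, N m; "grip_width": finger opening in m; "gripper_force": force on a finger pad.
Only numpy, scipy, OpenCV 4.12 (cv2) and the standard library are available. Lean on these libraries where they do the work, as an engineer would, in place of code of your own. Each camera call takes 0.05 s, during which the arm holds its last target. There are 200 camera calls.

## Working session

There is one attempt and no reset: what is moved stays moved. The work goes in short steps, Python scripts to look and compute and a tool call to move; the robot and the scene stay as the last step left them, time stands still between calls to the robot, and variables do not carry over. Pictures are saved under pics/ and viewed, at most 10 in all, crops included, and the job is handed in when it is done.

```bash
mkdir -p pics; ls
```

Create h.py:
```python
import numpy as np, cv2
from rig import observe, get_image, close_job, tips_ahead
def save(n,f,crop=None,s=1):
    im=get_image(n); p=im["pixels"][:,:,::-1].copy()
    if crop: p=p[crop[1]:crop[3],crop[0]:crop[2]]
    cv2.imwrite("pics/"+f,cv2.resize(p,None,fx=s,fy=s,interpolation=cv2.INTER_CUBIC)); return im
def ray(im,u,v,fish=False):
    K=np.array(im["K"]);E=np.array(im["extrinsics"])
    x=(u-K[0,2])/K[0,0];y=(v-K[1,2])/K[1,1]
    if fish:
        r=np.hypot(x,y); d=np.array([x/r*np.sin(r),y/r*np.sin(r),np.cos(r)]) if r>1e-9 else np.array([0,0,1.])
    else: d=np.array([x,y,1.])
    R=E[:3,:3]; return -R.T@E[:3,3], R.T@d
def onplane(im,u,v,z,fish=False):
    c,d=ray(im,u,v,fish); return c+d*(z-c[2])/d[2]
def cloud(im):
    K=np.array(im["K"]);E=np.array(im["extrinsics"]);D=im["depth"]
    v,u=np.mgrid[:D.shape[0],:D.shape[1]]
    P=np.stack([(u-K[0,2])/K[0,0]*D,(v-K[1,2])/K[1,1]*D,D],-1)
    return (P-E[:3,3])@E[:3,:3]
```

Run:
```python
from h import *
a=save("scene","a.png");b=save("side","b.png")
A=cv2.imread("pics/a.png");B=cv2.imread("pics/b.png")
w=save("wrist","w.png")
import pickle;pickle.dump((a,b,w),open("im.pkl","wb"))
o=observe();print(o,tips_ahead)
for i in (a,b,w):print(np.round(i["K"],1).tolist(),np.round(i["extrinsics"],3).tolist())
```

```text
pics
{'time_s': 0.15, 'q': array([-7.82834886e+01,  2.18356448e+01,  7.43715097e+01, -4.94883445e-04,
        8.38585750e+01, -1.23339189e+01]), 'qvel': array([-0.02962106, -0.01994869, -0.10689634, -0.04470875, -0.07121321,
       -0.09926757]), 'joint_efforts': array([ 1.49960553e-03, -4.48626709e+01, -2.31343389e+01, -1.90568121e-04,
        3.81984370e-03, -2.18471394e-05]), 'position': array([ 0.22412015, -0.50205714,  0.25283983]), 'tool_rot': array([[ 9.13186754e-01,  4.07541279e-01, -2.41369331e-04],
       [ 4.07541281e-01, -9.13186096e-01,  1.12154947e-03],
       [ 2.36662587e-04, -1.12255209e-03, -9.99999342e-01]]), 'ft_force': array([ 0.34644575,  0.21989569, -0.65630907]), 'wrist_torque': array([0.02306249, 0.0018569 , 0.06698206]), 'gripper_force': 0.0, 'grip_width': 0.08530824125554752} 0.022
[[464.9, 0.0, 273.2], [0.0, 464.9, 216.4], [0.0, 0.0, 1.0]] [[-0.053, -0.999, -0.011, 0.235], [-0.504, 0.036, -0.863, 0.339], [0.862, -0.04, -0.505, 0.859], [0.0, 0.0, 0.0, 1.0]]
[[472.0, 0.0, 276.2], [0.0, 472.0, 208.2], [0.0, 0.0, 1.0]] [[-0.305, -0.952, -0.001, 0.366], [-0.563, 0.181, -0.807, 0.332], [0.768, -0.245, -0.591, 1.009], [0.0, 0.0, 0.0, 1.0]]
[[325.2, 0.0, 281.4], [0.0, 325.2, 208.7], [0.0, 0.0, 1.0]] [[0.409, -0.913, -0.002, -0.55], [-0.864, -0.387, 0.321, -0.042], [-0.293, -0.13, -0.947, 0.38], [0.0, 0.0, 0.0, 1.0]]
```

View pics/a.png

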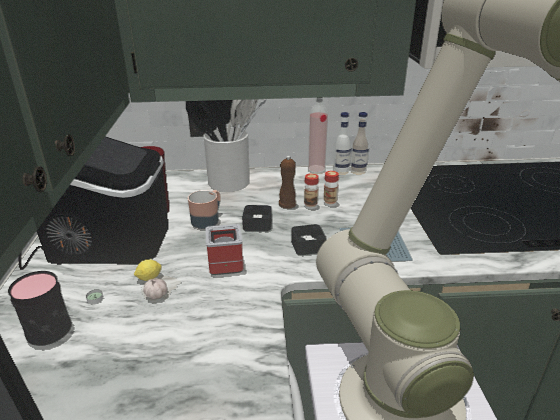

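View pics/b.png

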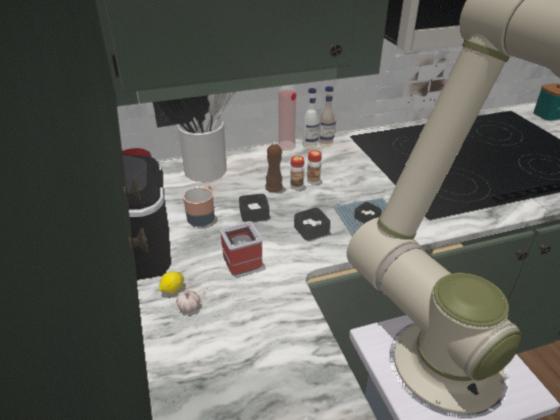

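The scene view shows the red grinder (225,250), two black square lids (257,217) and (308,239), and the arm hiding the mat. The side view shows the grinder (242,250), lids off the mat (254,208) and (312,223), and a smaller lid on the mat (368,212). Three lids could be taken for the one I want. By the description it is the smallest, the one on the mat, side (368,212). I'll check it in a crop.

Run:
```python
from h import *
import pickle
a,b,w=pickle.load(open("im.pkl","rb"))
B=b["pixels"][190:280,220:420,::-1]
cv2.imwrite("pics/c.png",cv2.resize(B,None,fx=4,fy=4,interpolation=cv2.INTER_CUBIC))
P=cloud(b);hsv=cv2.cvtColor(b["pixels"],cv2.COLOR_RGB2HSV)
dark=(b["pixels"].max(2)<75)
for n,(u,v) in dict(l1=(254,208),l2=(312,223),lid=(368,212)).items():
    box=np.zeros(dark.shape,bool);box[v-22:v+24,u-24:u+24]=1
    m=box&dark&(P[:,:,2]>.022)&(P[:,:,2]<.06); q=P[m]
    top=q[q[:,2]>np.percentile(q[:,2],95)-.006]
    r=cv2.minAreaRect((top[:,:2]*1000).astype(np.float32));print(n,len(q),np.percentile(q[:,2],[5,50,95]).round(4),r)
def grind(im):
    P=cloud(im);m=(P[:,:,2]>.085)&(P[:,:,2]<.105)&(abs(P[:,:,0]-.5)<.25)
    return P,m
for im,(u,v) in ((a,(225,235)),(b,(242,240))):
    P=cloud(im);box=np.zeros(dark.shape,bool);box[v-25:v+40,u-30:u+30]=1
    m=box&(P[:,:,2]>.088)&(P[:,:,2]<.11);q=P[m]
    r=cv2.minAreaRect((q[:,:2]*1000).astype(np.float32));print("gr",len(q),np.percentile(q[:,2],[5,50,95]).round(4),r)
# mat
P=cloud(b);m=(hsv[:,:,0]>95)&(hsv[:,:,0]<115)&(hsv[:,:,1]>60)&(hsv[:,:,2]>70);m[:190]=0;m[270:]=0;m[:,:330]=0;m[:,420:]=0
q=P[m];print("mat",len(q),q.min(0),q.max(0),np.median(q[:,2]),cv2.minAreaRect((q[:,:2]*1000).astype(np.float32)))
for n,(u,v) in dict(mug=(200,205),mill=(274,165),j1=(297,170),j2=(315,165),lemon=(172,282),garlic=(188,300)).items(): print(n,P[v,u].round(3))
```

```text
l1 423 [0.0244 0.0376 0.0443] ((639.7116088867188, 251.858642578125), (79.46366119384766, 85.39942169189453), 80.1261978149414)
l2 487 [0.0236 0.0378 0.0443] ((512.490478515625, 112.90422058105469), (84.44054412841797, 84.02335357666016), 9.11729621887207)
lid 213 [0.0236 0.0322 0.0373] ((511.00482177734375, -65.36115264892578), (62.64674377441406, 63.668617248535156), 31.516374588012695)
gr 443 [0.0892 0.0944 0.0972] ((444.1604309082031, 337.1632385253906), (97.99981689453125, 88.76627349853516), 4.043478012084961)
gr 450 [0.0888 0.0932 0.0963] ((443.6246032714844, 336.843994140625), (94.34442901611328, 91.95501708984375), 6.531497955322266)Traceback (most recent call last):
  File "<stdin>", line 22, in <module>
    return umr_minimum(a, axis, None, out, keepdims, initial, where)
ValueError: zero-size array to reduction operation minimum which has no identity
```

View pics/c.png

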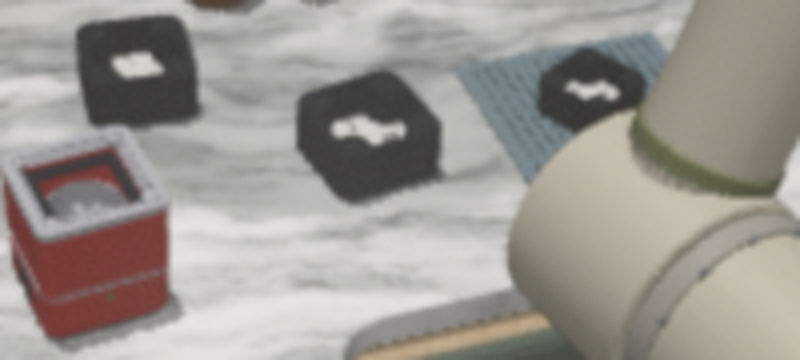

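View pics/w.png

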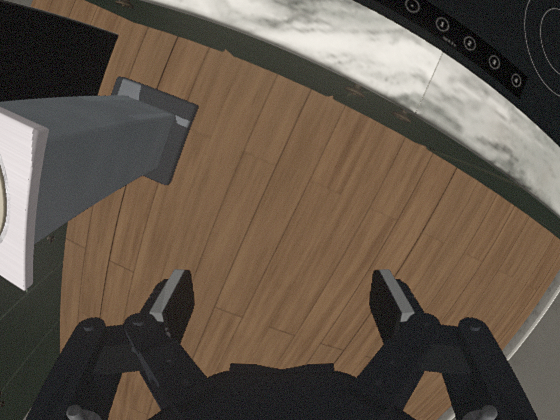

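The crop (4x) shows the mat lid at crop (592,88), clearly smaller than the others at crop (137,70) and (368,135). All three are upside down with pale insides. Measured sizes are 63 mm for the mat lid against about 84 mm for the others, so the mat lid is the target, at about (0.511, -0.065). The wrist view shows only the floor and the fingers.

The tool can't tilt, so my plan is:
- Pivot the lid 90° in a weak grip against the grinder's rim edge.
- Stand it on the mat and push it over onto its open side.
- Regrasp, fit and press.

First I'll move above the lid.

The rows are not in the units I measure in: shifts go in mm and turns go in units of 5 degrees. I convert before sending: -0.0235 m is -23.5, 0.037 m is 37.

>>> creep_tool --plan '[[[37, -23.5, 0], 0, 0.085], [[37, -23.5, 0], 0, 0.085], [[37, -23.5, 0], 0, 0.085], [[37, -23.5, 0], 0, 0.085], [[37, -23.5, 0], 0, 0.085], [[37, -23.5, 0], 0, 0.085]]' --clamp_n 20

```text
time_s: 0.75
position: [0.37, -0.2813, 0.2532]
tool_rot: [[0.913, 0.407, -0.0], [0.407, -0.913, 0.0], [-0.0, -0.0, -1.0]]
ft_force: [0.8, -0.7, 1.0]
grip_width: 0.0849
gripper_force: 0.0
```

>>> creep_tool --plan '[[[37, -23.5, 0], 0, 0.085], [[37, -23.5, 0], 0, 0.085], [[37, -23.5, 0], 0, 0.085], [[37, -23.5, 0], 0, 0.085], [[37, -23.5, 0], 0, 0.085], [[33, -23.5, 0], 0, 0.085], [[0, 0, 0], -0.76, 0.085], [[0, 0, 0], -0.74, 0.085], [[0, 0, 0], 0, 0.085], [[0, 0, 0], 0, 0.085]]'

```text
time_s: 1.75
position: [0.5109, -0.0654, 0.2532]
tool_rot: [[0.853, 0.522, -0.0], [0.522, -0.853, 0.0], [-0.0, -0.0, -1.0]]
ft_force: [-0.1, 0.3, 0.2]
grip_width: 0.0847
gripper_force: 0.0
```

Create lid.py:
```python
from h import *
import sys
def squares(im,z):
    """dark blobs in wrist image -> minAreaRect on plane z (outer contour)"""
    g=cv2.cvtColor(im["pixels"],cv2.COLOR_RGB2GRAY); m=((g<70)*255).astype(np.uint8)
    m=cv2.morphologyEx(m,cv2.MORPH_OPEN,np.ones((3,3)))
    cs,_=cv2.findContours(m,cv2.RETR_EXTERNAL,cv2.CHAIN_APPROX_NONE)
    for c in cs:
        if cv2.contourArea(c)<800: continue
        p=np.array([onplane(im,*q[0],z,True)[:2] for q in c])
        r=cv2.minAreaRect((p*1000).astype(np.float32))
        print(cv2.boundingRect(c),np.round(r[0],1),np.round(r[1],1),round(r[2],1))
```

Run:
```python
from lid import *
im=save("wrist","w2.png");squares(im,.036)
o=observe();print(o["position"],o["tool_rot"].round(3).tolist())
```

```text
(81, 194, 61, 105) [306.8  73.7] [165.5  72.5] 9.2
(33, 183, 48, 168) [201.9 143.7] [ 49.7 361.9] 88.4
(254, 165, 58, 42) [506.9 -71.5] [42.3 62. ] 25.3
(106, 52, 46, 80) [512.5 132.1] [87.2 53.2] 24.2
(0, 46, 42, 72) [460.7 300. ] [100.3  85.3] 29.0
(26, 0, 534, 420) [ 358.6 -158.9] [ 892.4 1365.9] 31.6
[ 0.51091959 -0.06556569  0.25323026] [[0.853, 0.522, -0.0], [0.522, -0.853, 0.0], [-0.0, -0.0, -1.0]]
```

View pics/w2.png

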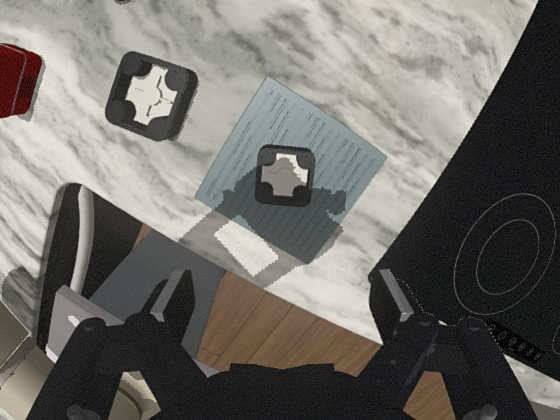

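The wrist view shows the target lid square at (256–315, 145–206) on the mat, a larger lid at (152,95), and the mat outlined by (267,77), (386,155), (310,264) and (194,198). I'll measure it with this view, check the height from wrist depth, and find the mat centre.

Add to lid.py:
```python
def wcloud(im):
    D=im["depth"];K=im["K"];E=np.array(im["extrinsics"])
    v,u=np.mgrid[:D.shape[0],:D.shape[1]];x=(u-K[0][2])/K[0][0];y=(v-K[1][2])/K[1][1];r=np.hypot(x,y)+1e-9
    t=np.tan(np.minimum(r,1.4));P=np.stack([x/r*t*D,y/r*t*D,D],-1)
    return (P-E[:3,3])@E[:3,:3]
def rect(q): 
    r=cv2.minAreaRect((np.asarray(q)[:,:2]*1000).astype(np.float32));return np.round(r[0],1),np.round(r[1],1),round(r[2],1)
```

Run:
```python
from lid import *
im=get_image("wrist");P=wcloud(im)
b=np.zeros(P.shape[:2],bool);b[135:215,245:325]=1
m=b&(P[:,:,2]>.018);q=P[m];print("h",np.percentile(q[:,2],[5,50,90,97]))
t=q[q[:,2]>.030];print(len(t),rect(t))
g=cv2.cvtColor(im["pixels"],cv2.COLOR_RGB2GRAY)
mm=(((g<62)&b)*255).astype(np.uint8)
c=max(cv2.findContours(mm,0,cv2.CHAIN_APPROX_NONE)[0],key=cv2.contourArea) if mm.any() else None
m2=(m*255).astype(np.uint8);c=max(cv2.findContours(m2,0,cv2.CHAIN_APPROX_NONE)[0],key=cv2.contourArea)
print("ray",cv2.boundingRect(c),rect([onplane(im,*k[0],.036,True) for k in c]))
print("mat",[onplane(im,*k,.004,True).round(3)[:2] for k in((267,77),(386,155),(310,264),(194,198))])
```

```text
h [0.02003667 0.03437162 0.03563018 0.0364348 ]
1656 (array([537.1, -56.8]), array([110.5,  62.5]), 26.2)
ray (254, 146, 62, 61) (array([517.2, -67. ]), array([63.5, 62.8]), 26.3)
mat [array([0.598, 0.006]), array([ 0.597, -0.159]), array([ 0.431, -0.159]), array([0.432, 0.009])]
```

Converted, 0.04 m is 40, 0.0035 m is 3.5, 5.2 degrees is 1.04.

>>> creep_tool --plan '[[[3.5, 3, 40], 1.04, 0.085], [[0, 0, 40], 0, 0.085], [[0, 0, 40], 0, 0.085], [[0, 0, 0], 0, 0.085], [[0, 0, 0], 0, 0.085]]'

```text
time_s: 2.35
position: [0.516, -0.0664, 0.1342]
tool_rot: [[0.896, 0.443, 0.0], [0.443, -0.896, -0.0], [0.0, 0.0, -1.0]]
ft_force: [0.7, -0.6, 0.9]
grip_width: 0.0851
gripper_force: 0.0
```

Run:
```python
from lid import *
im=save("wrist","w3.png");P=wcloud(im)
m=((P[:,:,2]>.026)&(P[:,:,2]<.045)&(np.hypot(P[:,:,0]-.515,P[:,:,1]+.067)<.05)).astype(np.uint8)*255
c=max(cv2.findContours(m,0,cv2.CHAIN_APPROX_NONE)[0],key=cv2.contourArea)
print(cv2.boundingRect(c),rect([onplane(im,*k[0],.036,True) for k in c]),np.percentile(P[m>0][:,2],[50,95]),rect(P[m>0]))
```

```text
(237, 176, 89, 84) (array([517.1, -66.6]), array([63.6, 61.8]), 26.0) [0.03446121 0.03573416] (array([515.4, -67.3]), array([63.3, 62.7]), 26.0)
```

View pics/w3.png

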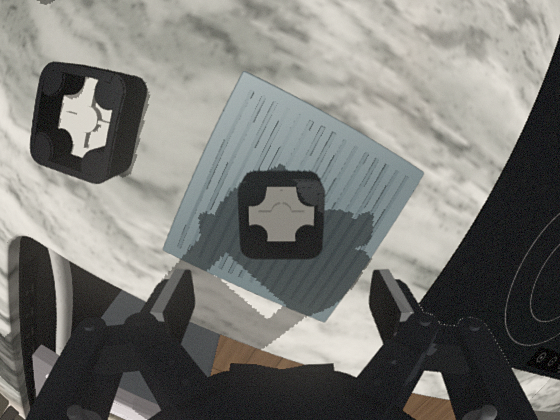

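The lid is at (237–325, 176–260), square to the tool and centred between the fingers. I'll descend and grasp weakly.

>>> creep_tool --plan '[[[0, 0, 40], 0, 0.085], [[0, 0, 40], 0, 0.085], [[0, 0, 24], 0, 0.085], [[0, 0, 0], 0, 0.085], [[0, 0, 0], 0, 0.06], [[0, 0, 0], 0, 0.05], [[0, 0, 0], 0, 0.05], [[0, 0, 0], 0, 0.05], [[0, 0, 0], 0, 0.05], [[0, 0, 0], 0, 0.05]]' --clamp_n 30

```text
time_s: 3.4
position: [0.5169, -0.0666, 0.0318]
tool_rot: [[0.896, 0.444, 0.005], [0.444, -0.896, -0.002], [0.003, 0.004, -1.0]]
ft_force: [-0.7, 0.5, 7.1]
grip_width: 0.0611
gripper_force: 33.2
```

>>> creep_tool --plan '[[[0, 0, -20], 0, 0.05], [[0, 0, -40], 0, 0.05], [[0, 0, -40], 0, 0.05], [[0, 0, -40], 0, 0.05], [[0, 0, 0], 0, 0.05], [[0, 0, 0], 0, 0.05]]'

```text
time_s: 4.0
position: [0.5157, -0.0661, 0.1709]
tool_rot: [[0.896, 0.444, 0.003], [0.444, -0.896, -0.001], [0.002, 0.002, -1.0]]
ft_force: [0.1, -0.4, -1.6]
grip_width: 0.0616
gripper_force: 33.7
```

Run:
```python
from lid import *
im=save("wrist","w4.png");P=wcloud(im);o=observe();R=o["tool_rot"]
L=(P-o["position"])@R
m=(abs(L[:,:,2])<.045)&(abs(L[:,:,1])<.034)&(abs(L[:,:,0])<.05)
q=L[m];print("tool-frame x,y,z pct",np.percentile(q,[2,50,98],axis=0).round(4))
a=get_image("side");P=cloud(a);L=(P-o["position"])@R
m=(L[:,:,2]<.045)&(L[:,:,2]>-.02)&(abs(L[:,:,1])<.034)&(abs(L[:,:,0])<.05);q=L[m];print(len(q),np.percentile(q,[2,50,98],axis=0).round(4))
```

```text
tool-frame x,y,z pct [[-0.0287 -0.0318 -0.0354]
 [ 0.0038  0.0007 -0.0018]
 [ 0.0299  0.0323  0.0207]]
339 [[-0.0349 -0.0323 -0.0168]
 [-0.0215  0.0114  0.0042]
 [ 0.0135  0.0327  0.0264]]
```

Held level. Moving beside the grinder with the tool's x toward it, then measuring the rim from the wrist camera.

>>> creep_tool --plan '[[[10, -42, -30], 0, 0.05], [[10, -42, 0], 0, 0.05], [[10, -42, 0], 0, 0.05], [[10, -42, 0], 0, 0.05], [[10, -42, 0], 0, 0.05], [[10, -42, 0], 0, 0.05], [[10, -42, 0], 0, 0.05], [[0, 0, 0], -1.7, 0.05], [[0, 0, 0], -1.7, 0.05], [[0, 0, 0], -1.7, 0.05]]'

```text
time_s: 5.1
position: [0.4476, 0.2267, 0.1966]
tool_rot: [[0.612, 0.791, -0.003], [0.791, -0.612, -0.001], [-0.002, -0.002, -1.0]]
ft_force: [-0.0, -0.6, -0.3]
grip_width: 0.0616
gripper_force: 33.7
```

>>> creep_tool --plan '[[[0, 0, 0], -1.7, 0.05], [[0, 0, 0], -1.7, 0.05], [[0, 0, 0], -1.7, 0.05], [[0, 0, 0], -1.7, 0.05], [[0, 0, 0], -1.7, 0.05], [[0, 0, 0], 0, 0.05], [[0, 0, 0], 0, 0.05]]'

```text
time_s: 5.8
position: [0.448, 0.2263, 0.1971]
tool_rot: [[-0.072, 0.997, -0.002], [0.997, 0.072, -0.0], [-0.0, -0.002, -1.0]]
ft_force: [0.9, -0.7, -0.5]
grip_width: 0.0612
gripper_force: 33.7
```

Run:
```python
from lid import *
im=save("wrist","w5.png");P=wcloud(im)
for z0 in(.090,.085):
  m=((P[:,:,2]>z0)&(P[:,:,2]<.104)&(np.hypot(P[:,:,0]-.444,P[:,:,1]-.337)<.075)).astype(np.uint8)*255
  c=max(cv2.findContours(m,0,cv2.CHAIN_APPROX_NONE)[0],key=cv2.contourArea)
  print(cv2.boundingRect(c),rect([onplane(im,*k[0],.095,True) for k in c]),np.percentile(P[m>0][:,2],[5,50,95]),rect(P[m>0]))
```

```text
(223, 0, 133, 128) (array([445.7, 336.7]), array([89. , 88.9]), 4.9) [0.09091441 0.09374078 0.09506352] (array([445.8, 336.9]), array([89.8, 89.7]), 5.1)
(223, 0, 133, 128) (array([445.7, 336.7]), array([89. , 88.9]), 4.9) [0.0877723  0.09351909 0.09500462] (array([445.8, 336.9]), array([89.8, 89.7]), 5.1)
```

View pics/w5.png

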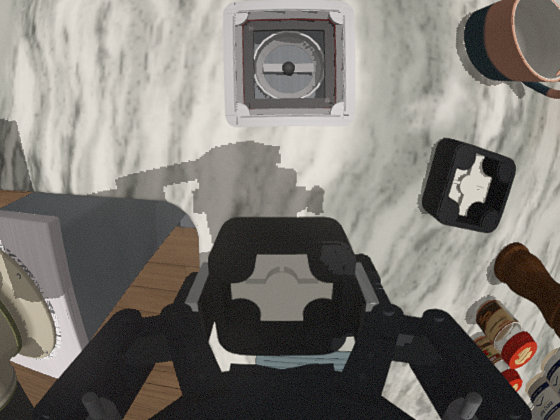

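The wrist view shows the grinder rim square at (223–356, 0–128), whose mouth is open with the blade inside, and the lid held level at (203–355, 217–350). The mug and the large lid are clear on the right. I'll approach so that the overhang sits over the rim edge and lower in steps.

>>> creep_tool --plan '[[[20, 7, 0], -0.18, 0.05], [[26, 0, 30], 0, 0.05], [[0, 0, 30], 0, 0.05], [[0, 0, 0], 0, 0.05], [[0, 0, 10], 0, 0.05], [[0, 0, 5], 0, 0.05], [[0, 0, 5], 0, 0.05], [[0, 0, 0], 0, 0.05]]' --clamp_n 20

```text
time_s: 6.65
position: [0.4519, 0.2717, 0.1198]
tool_rot: [[-0.091, 0.996, 0.002], [0.996, 0.091, -0.001], [-0.001, 0.002, -1.0]]
ft_force: [-2.9, -7.5, 11.1]
grip_width: 0.0615
gripper_force: 36.9
```

Run:
```python
from lid import *
o=observe();print(o["position"],o["ft_force"],o["wrist_torque"])
im=save("side","s6.png",(180,190,320,290),5)
```

```text
[0.45188637 0.27170825 0.11981361] [-2.90656918 -7.4809808  11.11789761] [-1.03694986  0.62662413  0.07565316]
```

View pics/s6.png

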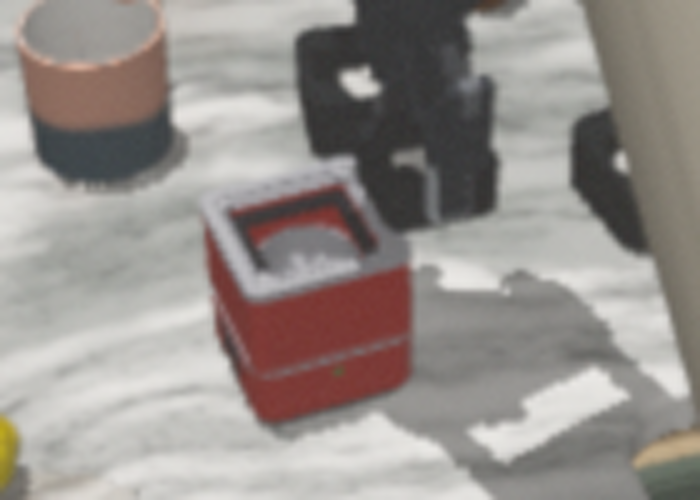

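The lid's edge has touched the rim at crop (370,190), with about 11 N upward. The grip is intact, so I'll keep pivoting.

Create held.py:
```python
from lid import *
def held(lo=.045):
    o=observe();R=o["tool_rot"];im=get_image("wrist");L=(wcloud(im)-o["position"])@R
    m=(L[:,:,2]<.05)&(L[:,:,2]>-.05)&(abs(L[:,:,1])<.022)&(abs(L[:,:,0])<lo)
    q=L[m]; print("held x,y,z",np.percentile(q,[2,25,50,75,98],axis=0).round(4).tolist())
    g=[(round(x,3),np.round(np.median(q[abs(q[:,0]-x)<.0025][:,2]),4),int((abs(q[:,0]-x)<.0025).sum())) for x in np.arange(-.04,.041,.005) if (abs(q[:,0]-x)<.0025).sum()>5]
    print(g)
if __name__=="__main__": held()
```

```text
(no output)
```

>>> creep_tool --plan '[[[0, 0, 5], 0, 0.05], [[0, 0, 5], 0, 0.05], [[0, 0, 0], 0, 0.05]]' --clamp_n 20

```text
time_s: 7.0
position: [0.4521, 0.271, 0.1109]
tool_rot: [[-0.091, 0.996, 0.003], [0.996, 0.091, -0.002], [-0.003, 0.003, -1.0]]
ft_force: [-6.1, -14.3, 21.8]
grip_width: 0.0615
gripper_force: 45.5
```

```bash
python3 held.py
```

```text
held x,y,z [[-0.0341, -0.0211, -0.0155], [-0.0168, -0.0112, -0.0057], [0.0218, -0.0, 0.0058], [0.0283, 0.0113, 0.0178], [0.0414, 0.0211, 0.0407]]
[(np.float64(-0.04), np.float64(0.0008), 32), (np.float64(-0.035), np.float64(0.0002), 760), (np.float64(-0.03), np.float64(0.0106), 1491), (np.float64(-0.025), np.float64(0.0028), 635), (np.float64(-0.02), np.float64(0.0045), 1233), (np.float64(-0.015), np.float64(0.0131), 925), (np.float64(-0.01), np.float64(0.0116), 243), (np.float64(-0.005), np.float64(0.0095), 355), (np.float64(-0.0), np.float64(0.0084), 368), (np.float64(0.005), np.float64(-0.0111), 262), (np.float64(0.01), np.float64(-0.0124), 543), (np.float64(0.015), np.float64(-0.0139), 638), (np.float64(0.02), np.float64(-0.0143), 1896), (np.float64(0.025), np.float64(-0.0026), 3333), (np.float64(0.03), np.float64(0.0163), 2173), (np.float64(0.035), np.float64(0.0265), 1286), (np.float64(0.04), np.float64(0.0274), 1272)]
```

It's rotating, with the +x edge up. Continuing.

Converted, 0.006 m is 6.

>>> creep_tool --plan '[[[0, 0, 6], 0, 0.05], [[0, 0, 6], 0, 0.05], [[0, 0, 6], 0, 0.05], [[0, 0, 0], 0, 0.05]]' --clamp_n 20

```text
time_s: 7.45
position: [0.4521, 0.2714, 0.0928]
tool_rot: [[-0.091, 0.996, 0.003], [0.996, 0.091, -0.001], [-0.001, 0.003, -1.0]]
ft_force: [-6.8, -12.3, 22.2]
grip_width: 0.0615
gripper_force: 64.0
```

```bash
python3 held.py
```

```text
held x,y,z [[-0.0344, -0.0211, -0.0288], [0.0122, -0.0108, -0.0203], [0.0221, -0.0001, -0.0088], [0.0325, 0.0107, 0.0082], [0.0435, 0.0211, 0.0453]]
[(np.float64(-0.04), np.float64(0.0107), 29), (np.float64(-0.035), np.float64(0.0099), 561), (np.float64(-0.03), np.float64(0.0056), 241), (np.float64(-0.025), np.float64(0.0011), 287), (np.float64(-0.005), np.float64(-0.02), 68), (np.float64(-0.0), np.float64(-0.0232), 108), (np.float64(0.005), np.float64(-0.0283), 924), (np.float64(0.01), np.float64(-0.0256), 2480), (np.float64(0.015), np.float64(-0.0199), 2378), (np.float64(0.02), np.float64(-0.0142), 2223), (np.float64(0.025), np.float64(-0.0078), 2586), (np.float64(0.03), np.float64(0.0008), 1791), (np.float64(0.035), np.float64(0.0091), 2025), (np.float64(0.04), np.float64(0.0114), 1984)]
```

>>> creep_tool --plan '[[[0, 0, 6], 0, 0.05], [[0, 0, 6], 0, 0.05], [[0, 0, 6], 0, 0.05], [[0, 0, 0], 0, 0.05]]' --clamp_n 20

```text
time_s: 7.9
position: [0.4531, 0.2715, 0.0733]
tool_rot: [[-0.09, 0.996, 0.004], [0.996, 0.09, -0.001], [-0.001, 0.004, -1.0]]
ft_force: [4.2, -8.6, 2.4]
grip_width: 0.0611
gripper_force: 65.6
```

```bash
python3 held.py
```

```text
held x,y,z [[-0.0042, -0.0211, -0.0328], [0.0087, -0.0107, -0.0258], [0.0233, -0.0002, -0.0205], [0.033, 0.0105, -0.011], [0.0437, 0.0211, 0.0254]]
[(np.float64(-0.005), np.float64(-0.0324), 912), (np.float64(-0.0), np.float64(-0.0306), 1832), (np.float64(0.005), np.float64(-0.0278), 1821), (np.float64(0.01), np.float64(-0.0249), 1986), (np.float64(0.015), np.float64(-0.022), 1919), (np.float64(0.02), np.float64(-0.0201), 1408), (np.float64(0.025), np.float64(-0.0207), 1525), (np.float64(0.03), np.float64(-0.0184), 2592), (np.float64(0.035), np.float64(-0.0105), 2776), (np.float64(0.04), np.float64(-0.008), 2660)]
```

>>> creep_tool --plan '[[[0, 0, 6], 0, 0.05], [[0, 0, 6], 0, 0.05], [[0, 0, 4], 0, 0.05], [[2, 0, 0], 0, 0.05], [[2, 0, 0], 0, 0.05], [[0, 0, 0], 0, 0.05]]' --clamp_n 20

```text
time_s: 8.55
position: [0.4521, 0.2722, 0.0562]
tool_rot: [[-0.091, 0.996, 0.0], [0.996, 0.091, -0.008], [-0.008, -0.0, -1.0]]
ft_force: [5.8, -31.6, -0.7]
grip_width: 0.0612
gripper_force: 65.4
```

```bash
python3 held.py
```

```text
held x,y,z [[-0.0043, -0.021, -0.0386], [0.0087, -0.0106, -0.0338], [0.03, -0.0001, -0.0286], [0.0365, 0.0103, -0.0255], [0.0441, 0.021, 0.0083]]
[(np.float64(-0.005), np.float64(-0.0325), 1003), (np.float64(-0.0), np.float64(-0.0305), 1803), (np.float64(0.005), np.float64(-0.0277), 1857), (np.float64(0.01), np.float64(-0.0255), 1092), (np.float64(0.015), np.float64(-0.049), 34), (np.float64(0.02), np.float64(-0.0378), 818), (np.float64(0.025), np.float64(-0.0379), 1847), (np.float64(0.03), np.float64(-0.0331), 5454), (np.float64(0.035), np.float64(-0.028), 1942), (np.float64(0.04), np.float64(-0.0144), 3707)]
```

It has rotated about 64° and is pushing on the wall, but the grip reads 65 N. I'll ease the opening setpoint while it presses on the wall.

Converted, -0.006 m is -6.

>>> creep_tool --plan '[[[0, 0, -6], 0, 0.061]]' --clamp_n 20

```text
time_s: 8.7
position: [0.4511, 0.272, 0.0607]
tool_rot: [[-0.09, 0.996, -0.003], [0.996, 0.09, -0.008], [-0.008, -0.004, -1.0]]
ft_force: [5.3, -27.0, -17.8]
grip_width: 0.0614
gripper_force: 63.3
```

```bash
python3 held.py | head -1
```

```text
held x,y,z [[-0.0042, -0.021, -0.0342], [0.0088, -0.0104, -0.0314], [0.029, 0.0001, -0.0266], [0.0355, 0.0106, -0.0229], [0.0439, 0.021, 0.0126]]
```

>>> creep_tool --plan '[[[0, 0, 0], 0, 0.0614]]' --clamp_n 20

```text
time_s: 8.85
position: [0.451, 0.2721, 0.0619]
tool_rot: [[-0.091, 0.996, -0.003], [0.996, 0.091, -0.008], [-0.008, -0.003, -1.0]]
ft_force: [0.9, -30.3, 0.3]
grip_width: 0.0616
gripper_force: 48.2
```

```bash
python3 held.py | tail -1
```

```text
[(np.float64(-0.005), np.float64(-0.0325), 1003), (np.float64(-0.0), np.float64(-0.0306), 1821), (np.float64(0.005), np.float64(-0.0277), 1867), (np.float64(0.01), np.float64(-0.0249), 1952), (np.float64(0.015), np.float64(-0.0233), 456), (np.float64(0.02), np.float64(-0.0321), 768), (np.float64(0.025), np.float64(-0.0322), 1686), (np.float64(0.03), np.float64(-0.0275), 4857), (np.float64(0.035), np.float64(-0.0223), 1802), (np.float64(0.04), np.float64(-0.0088), 3301)]
```

The rows are not in the units I measure in: shifts go in mm and turns go in units of 5 degrees. I convert before sending: 0.002 m is 2.

>>> creep_tool --plan '[[[0, 0, 2], 0, 0.0617]]' --clamp_n 20

```text
time_s: 9.0
position: [0.4509, 0.2734, 0.0604]
tool_rot: [[-0.09, 0.996, -0.002], [0.996, 0.09, -0.005], [-0.005, -0.002, -1.0]]
ft_force: [-3.6, -15.4, 6.0]
grip_width: 0.0617
gripper_force: 24.2
```

>>> creep_tool --plan '[[[0, 0, 2], 0, 0.062]]' --clamp_n 20

```text
time_s: 9.1
position: [0.4515, 0.2756, 0.0586]
tool_rot: [[-0.089, 0.996, 0.001], [0.996, 0.089, -0.0], [-0.0, 0.001, -1.0]]
ft_force: [-0.8, -0.8, -1.3]
grip_width: 0.0618
gripper_force: 0.1
```

```bash
python3 held.py | tail -1
```

```text
[(np.float64(-0.015), np.float64(-0.0209), 148), (np.float64(-0.01), np.float64(-0.0211), 1053), (np.float64(-0.005), np.float64(-0.0197), 1317), (np.float64(-0.0), np.float64(-0.018), 1325), (np.float64(0.005), np.float64(-0.0174), 151), (np.float64(0.01), np.float64(-0.0496), 74), (np.float64(0.015), np.float64(-0.0351), 163), (np.float64(0.02), np.float64(-0.0353), 1709), (np.float64(0.025), np.float64(-0.0342), 2793), (np.float64(0.03), np.float64(-0.0254), 4124), (np.float64(0.035), np.float64(-0.0237), 3493), (np.float64(0.04), np.float64(0.0065), 2057)]
```

It rotated. Closing again at once.

>>> creep_tool --plan '[[[0, 0, 0], 0, 0.061], [[0, 0, 0], 0, 0.0605]]' --clamp_n 20

```text
time_s: 9.35
position: [0.4515, 0.2768, 0.0585]
tool_rot: [[-0.092, 0.996, 0.002], [0.996, 0.092, 0.0], [0.0, 0.002, -1.0]]
ft_force: [1.2, -2.1, 1.8]
grip_width: 0.0612
gripper_force: 21.8
```

```bash
python3 held.py | tail -1
```

```text
[(np.float64(-0.015), np.float64(-0.0071), 295), (np.float64(-0.01), np.float64(-0.007), 1028), (np.float64(-0.005), np.float64(-0.0068), 60), (np.float64(0.01), np.float64(-0.0497), 83), (np.float64(0.015), np.float64(-0.0354), 616), (np.float64(0.02), np.float64(-0.0355), 1671), (np.float64(0.025), np.float64(-0.0313), 4732), (np.float64(0.03), np.float64(-0.0255), 2206), (np.float64(0.035), np.float64(-0.0206), 3586), (np.float64(0.04), np.float64(0.0078), 1990)]
```

The lid slipped down upright and is caught, rotated about 87°, gripped by its upper half. I'll carry it to the mat and look at its hang.

Converted, -0.04 m is -40, -0.035 m is -35.

>>> creep_tool --plan '[[[-6, 0, -4], 0, 0.05], [[-10, 0, -20], 0, 0.05], [[0, 0, -40], 0, 0.05], [[0, 0, -40], 0, 0.05], [[-35, 4, 0], 0, 0.05], [[-40, 4, 0], 0, 0.05], [[-40, 4, 0], 0, 0.05], [[-40, 4, 0], 0, 0.05], [[-40, 4, 0], 0, 0.05], [[-40, 4, 0], 0, 0.05]]' --clamp_n 30

```text
time_s: 10.4
position: [0.4977, 0.0273, 0.1621]
tool_rot: [[-0.092, 0.996, 0.0], [0.996, 0.092, 0.0], [0.0, 0.0, -1.0]]
ft_force: [0.4, 0.6, -0.6]
grip_width: 0.0616
gripper_force: 33.2
```

>>> creep_tool --plan '[[[-40, 4, 0], 0, 0.05], [[-40, 5, 0], 0, 0.05], [[0, 0, 0], 0, 0.05], [[0, 0, 0], 0, 0.05]]'

```text
time_s: 10.8
position: [0.5139, -0.0505, 0.1617]
tool_rot: [[-0.09, 0.996, -0.0], [0.996, 0.09, 0.001], [0.001, -0.0, -1.0]]
ft_force: [-0.1, -0.5, -1.3]
grip_width: 0.0608
gripper_force: 33.2
```

Run:
```python
from held import *
held()
o=observe();R=o["tool_rot"]
for n in("side","scene"):
    im=get_image(n);L=(cloud(im)-o["position"])@R
    m=(L[:,:,2]<.08)&(L[:,:,2]>-.01)&(abs(L[:,:,1])<.034)&(abs(L[:,:,0])<.05);q=L[m];print(n,len(q),np.percentile(q,[2,50,98],axis=0).round(4).tolist() if len(q) else 0)
```

```text
held x,y,z [[-0.0138, -0.0212, -0.008], [-0.0035, -0.0109, -0.0053], [0.0054, 0.0001, -0.0026], [0.0114, 0.0109, 0.0003], [0.0159, 0.0211, 0.0422]]
[(np.float64(-0.015), np.float64(-0.007), 318), (np.float64(-0.01), np.float64(-0.0069), 1033), (np.float64(-0.005), np.float64(-0.0056), 1100), (np.float64(-0.0), np.float64(-0.0042), 1133), (np.float64(0.005), np.float64(-0.0025), 1574), (np.float64(0.01), np.float64(-0.0009), 1971), (np.float64(0.015), np.float64(0.0014), 1772)]
side 115 [[-0.0232, -0.0339, -0.0072], [-0.0031, -0.0306, 0.0312], [0.0117, -0.0052, 0.0521]]
scene 327 [[-0.0217, -0.0335, -0.0079], [0.0053, -0.0208, 0.021], [0.0172, 0.0315, 0.0529]]
```

It hangs at about 75°, within the 27° tipping limit, so it will settle onto its side. Lowering and releasing.

Converted, 0.003 m is 3, 0.04 m is 40.

>>> creep_tool --plan '[[[0, 0, 40], 0, 0.05], [[0, 0, 40], 0, 0.05], [[0, 0, 12], 0, 0.05], [[0, 0, 3], 0, 0.05], [[0, 0, 2], 0, 0.05], [[0, 0, 0], 0, 0.05]]'

```text
time_s: 11.55
position: [0.5145, -0.0496, 0.0657]
tool_rot: [[-0.092, 0.996, 0.001], [0.996, 0.092, -0.0], [-0.001, 0.001, -1.0]]
ft_force: [-0.1, 0.0, -0.5]
grip_width: 0.0612
gripper_force: 33.4
```

>>> creep_tool --plan '[[[0, 0, 0], 0, 0.062], [[0, 0, 0], 0, 0.063], [[0, 0, 0], 0, 0.064], [[0, 0, 0], 0, 0.065]]'

```text
time_s: 11.95
position: [0.5142, -0.05, 0.0651]
tool_rot: [[-0.091, 0.996, 0.001], [0.996, 0.091, -0.0], [-0.0, 0.001, -1.0]]
ft_force: [0.1, 0.7, 0.0]
grip_width: 0.0652
gripper_force: 0.0
```

```bash
python3 held.py
```

```text
held x,y,z [[-0.0238, -0.0211, -0.0025], [-0.011, -0.0109, -0.0009], [0.0011, 0.0001, 0.0003], [0.0042, 0.011, 0.0133], [0.006, 0.0211, 0.046]]
[(np.float64(-0.025), np.float64(-0.0017), 373), (np.float64(-0.02), np.float64(-0.0016), 789), (np.float64(-0.015), np.float64(-0.0012), 831), (np.float64(-0.01), np.float64(-0.0008), 900), (np.float64(-0.005), np.float64(-0.0003), 915), (np.float64(-0.0), np.float64(0.0005), 1388), (np.float64(0.005), np.float64(0.0128), 3740), (np.float64(0.01), np.float64(-0.0497), 82), (np.float64(0.015), np.float64(-0.0495), 6)]
```

It's standing flat, top at 66 mm, closed face at tool x = +6 mm. Now I'll push it over from the closed side with closed fingers.

>>> creep_tool --plan '[[[0, 0, 0], 0, 0.075], [[0, 0, 0], 0, 0.085], [[0, 0, 0], 0, 0.085], [[0, 0, -35], 0, 0.085], [[0, 0, -35], 0, 0.03], [[32, 0, 0], 0, 0], [[0, 0, 0], 0, 0], [[0, 0, 0], 0, 0], [[0, 0, 0], 0, 0], [[0, 0, 0], 0, 0]]' --clamp_n 30

```text
time_s: 13.0
position: [0.5112, -0.0186, 0.1345]
tool_rot: [[-0.091, 0.996, -0.001], [0.996, 0.091, 0.0], [0.0, -0.001, -1.0]]
ft_force: [-0.5, -0.9, 0.1]
grip_width: 0.0004
gripper_force: 0.0
```

>>> creep_tool --plan '[[[0, 0, 0], 0, 0], [[0, 0, 30], 0, 0], [[0, 0, 31], 0, 0], [[0, 0, 0], 0, 0]]'

```text
time_s: 13.4
position: [0.5095, -0.0179, 0.071]
tool_rot: [[-0.091, 0.996, -0.007], [0.996, 0.091, 0.002], [0.002, -0.006, -1.0]]
ft_force: [0.5, -0.3, 0.2]
grip_width: -0.0001
gripper_force: 0.0
```

Run:
```python
from lid import *
o=observe();P=wcloud(get_image("wrist"));m=(P[:,:,2]>.05)&(P[:,:,2]<.075)&(np.hypot(P[:,:,0]-.515,P[:,:,1]+.06)<.045)
print(rect(P[m]),np.percentile(P[m][:,2],[5,50,95]),o["position"])
```

```text
(array([513.5, -59.5]), array([ 6.9, 20.9]), 9.1) [0.06354592 0.0648515  0.06571266] [ 0.50951275 -0.01789793  0.07095594]
```

Converted, -0.008 m is -8, -0.006 m is -6.

>>> creep_tool --plan '[[[-8, 0, 0], 0, 0], [[-8, 0, 0], 0, 0], [[-6, 0, 0], 0, 0], [[-6, 0, 0], 0, 0], [[-6, 0, 0], 0, 0], [[-6, 0, 0], 0, 0], [[0, 0, 0], 0, 0]]'

```text
time_s: 14.15
position: [0.515, -0.0586, 0.0739]
tool_rot: [[-0.091, 0.996, 0.0], [0.996, 0.091, -0.0], [-0.0, 0.0, -1.0]]
ft_force: [0.2, 0.3, 0.1]
grip_width: -0.0002
gripper_force: 0.0
```

Create find.py:
```python
from lid import *
o=observe();P=wcloud(get_image("wrist"));R=o["tool_rot"]
for lo,hi in((.012,.08),(.028,.045)):
  m=(P[:,:,2]>lo)&(P[:,:,2]<hi)&(np.hypot(P[:,:,0]-.515,P[:,:,1]+.085)<.07)
  L=(P-o["position"])@R; m&=~((abs(L[:,:,0])<.015)&(abs(L[:,:,1])<.02)&(L[:,:,2]<.024))
  print(m.sum(),rect(P[m]),np.percentile(P[m][:,2],[5,50,95]).round(4))
```

```bash
python3 find.py
```

```text
5012 (array([518.4, -81.9]), array([62.6, 56.6]), 5.6) [0.0206 0.0345 0.0576]
2146 (array([516.7, -64.6]), array([62.5, 13.9]), 4.9) [0.0286 0.0349 0.0439]
```

>>> creep_tool --plan '[[[0, 0, -40], 0, 0], [[0, 0, -40], 0, 0.085], [[0, 0, -30], 0, 0.085], [[0, 0, 0], 0, 0.085], [[0, 0, 0], 0, 0.085], [[0, 0, 0], 0, 0.085]]'

```text
time_s: 14.8
position: [0.5143, -0.0576, 0.1827]
tool_rot: [[-0.092, 0.996, -0.002], [0.996, 0.092, 0.001], [0.001, -0.002, -1.0]]
ft_force: [0.3, -0.5, 0.6]
grip_width: 0.0723
gripper_force: 0.0
```

```bash
python3 find.py
```

Run:
```python
from h import *
save("wrist","w7.png")
```

```text
4427 (array([ 521.2, -113.2]), array([62.6, 63.6]), 4.9) [0.022  0.0347 0.0359]
4048 (array([ 521.1, -113.2]), array([62.8, 63.4]), 5.3) [0.0328 0.0348 0.0359]
```

View pics/w7.png

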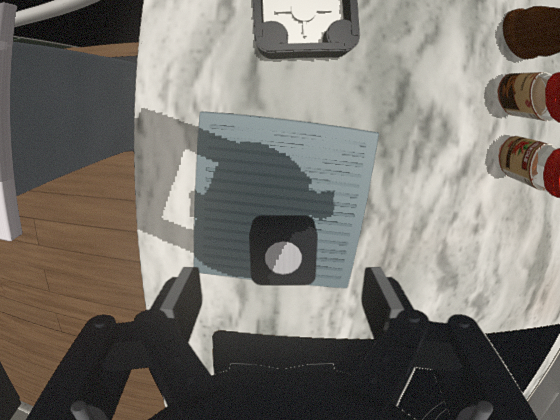

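The view shows the lid closed side up, disc at (284,257) and body at (250–317, 215–285), square to the tool. I'll regrasp it high on its sides.

>>> creep_tool --plan '[[[-28, 1, 30], 0, 0.085], [[-28, 1, 30], 0, 0.085], [[0, 0, 30], 0, 0.085], [[0, 0, 30], 0, 0.085], [[0, 0, 17.7], 0, 0.085], [[0, 0, 0], 0, 0.085], [[0, 0, 0], 0, 0.06], [[0, 0, 0], 0, 0.05], [[0, 0, 0], 0, 0.05], [[0, 0, 0], 0, 0.05]]' --clamp_n 40

```text
time_s: 15.9
position: [0.5225, -0.1136, 0.0475]
tool_rot: [[-0.092, 0.996, 0.002], [0.996, 0.092, -0.001], [-0.001, 0.002, -1.0]]
ft_force: [-2.5, 0.7, 6.6]
grip_width: 0.0601
gripper_force: 43.7
```

>>> creep_tool --plan '[[[0, 0, 0], 0, 0.05], [[0, 0, 0], 0, 0.05], [[0, 0, -40], 0, 0.05], [[0, 0, -40], 0, 0.05], [[0, 0, -40], 0, 0.05], [[0, 0, -35], 0, 0.05], [[0, 0, 0], 0, 0.05], [[0, 0, 0], 0, 0.05]]'

```text
time_s: 16.7
position: [0.5219, -0.1133, 0.2016]
tool_rot: [[-0.092, 0.996, 0.001], [0.996, 0.092, -0.001], [-0.001, 0.001, -1.0]]
ft_force: [-0.6, -0.6, -2.0]
grip_width: 0.0598
gripper_force: 44.1
```

Create top.py:
```python
from lid import *
o=observe();R=o["tool_rot"];L=(wcloud(get_image("wrist"))-o["position"])@R
m=(abs(L[:,:,0])<.06)&(abs(L[:,:,1])<.026)&(L[:,:,2]>-.03)&(L[:,:,2]<.03)
q=L[m];z=np.median(q[:,2]);t=q[abs(q[:,2]-z)<.004]
A=np.c_[t[:,:2],np.ones(len(t))];c=np.linalg.lstsq(A,t[:,2],rcond=None)[0]
print("lid top z",z.round(4),"x",np.percentile(t[:,0],[1,99]).round(4),"slopes deg",np.degrees(c[:2]).round(2))
```

```bash
python3 top.py
```

```text
lid top z 0.0127 x [-0.0285  0.0315] slopes deg [0.46 0.04]
```

Level grip, 0.5° of slope. Carrying it to the grinder and re-measuring just short of it.

>>> creep_tool --plan '[[[36, -3.4, 0], 0, 0.05], [[36, -3.4, 0], 0, 0.05], [[36, -3.4, 0], 0, 0.05], [[36, -3.4, 0], 0, 0.05], [[36, -3.4, 0], 0, 0.05], [[36, -3.4, 0], 0, 0.05], [[36, -3.4, 0], 0, 0.05], [[36, -3.4, 0], 0, 0.05], [[36, -3.4, 0], 0, 0.05], [[36, -3.8, 0], 0, 0.05]]'

```text
time_s: 17.75
position: [0.4538, 0.2432, 0.1996]
tool_rot: [[-0.091, 0.996, -0.003], [0.996, 0.091, -0.001], [-0.001, -0.003, -1.0]]
ft_force: [0.7, 0.2, -0.7]
grip_width: 0.0601
gripper_force: 44.1
```

>>> creep_tool --plan '[[[0, 0, 0], 0, 0.05], [[0, 0, 0], 0, 0.05], [[0, 0, 0], 0, 0.05]]'

```text
time_s: 18.05
position: [0.4547, 0.2411, 0.2003]
tool_rot: [[-0.091, 0.996, -0.002], [0.996, 0.091, -0.001], [-0.001, -0.002, -1.0]]
ft_force: [0.7, -0.5, 0.1]
grip_width: 0.0601
gripper_force: 44.1
```

Create gr.py:
```python
from lid import *
im=get_image("wrist");P=wcloud(im)
m=((P[:,:,2]>.090)&(P[:,:,2]<.104)&(np.hypot(P[:,:,0]-.4458,P[:,:,1]-.3368)<.07)).astype(np.uint8)*255
c=max(cv2.findContours(m,0,cv2.CHAIN_APPROX_NONE)[0],key=cv2.contourArea)
g=rect([onplane(im,*k[0],.095,True) for k in c]);print(cv2.boundingRect(c),g,np.percentile(P[m>0][:,2],[50,90]),rect(P[m>0]))
o=observe();R=o["tool_rot"];d=(np.r_[g[0]/1000,0]-o["position"]);print("to go tool xy",(d@R)[:2].round(4),"yaw",np.degrees(np.arctan2(R[1,0],R[0,0])))
```

```bash
python3 gr.py;python3 top.py
```

```text
(216, 20, 130, 127) (array([445.6, 336.9]), array([89.1, 88.6]), 5.3) [0.09372037 0.09478504] (array([445.6, 337.1]), array([89.8, 89.5]), 5.3)
to go tool xy [ 0.0964 -0.0004] yaw 95.17638081755621
lid top z 0.0127 x [-0.0284  0.0315] slopes deg [0.49 0.05]
```

Converted, 0.032 m is 32, 0.031 m is 31.

>>> creep_tool --plan '[[[32, 0, 0], 0, 0.05], [[32, 0, 0], 0, 0.05], [[31, -0.4, 0], 0, 0.05], [[0, 0, 20], 0, 0.05], [[0, 0, 20], 0, 0.05], [[0, 0, 10], 0, 0.05], [[0, 0, 10], 0, 0.05], [[0, 0, 0], 0, 0.05]]'

```text
time_s: 18.95
position: [0.4457, 0.3358, 0.1403]
tool_rot: [[-0.091, 0.996, -0.002], [0.996, 0.091, -0.001], [-0.001, -0.002, -1.0]]
ft_force: [0.5, -0.3, -0.7]
grip_width: 0.0605
gripper_force: 44.1
```

>>> creep_tool --plan '[[[0, 0, 4], 0, 0.05], [[0, 0, 4], 0, 0.05], [[0, 0, 3], 0, 0.05], [[0, 0, 0], 0, 0.05]]'

```text
time_s: 19.35
position: [0.4456, 0.3364, 0.1299]
tool_rot: [[-0.092, 0.996, -0.0], [0.996, 0.092, -0.0], [-0.0, -0.0, -1.0]]
ft_force: [-0.3, 0.4, -1.0]
grip_width: 0.0603
gripper_force: 44.1
```

```bash
python3 top.py
```

```text
lid top z 0.0127 x [-0.0283  0.0315] slopes deg [0.5  0.04]
```

No contact force, and it's inside the lead-in. A little lower, release, and check the seating.

Converted, 0.001 m is 1.

>>> creep_tool --plan '[[[0, 0, 1], 0, 0.05], [[0, 0, 1], 0, 0.05], [[0, 0, 0], 0, 0.05]]'

```text
time_s: 19.7
position: [0.4458, 0.3365, 0.1285]
tool_rot: [[-0.092, 0.996, 0.001], [0.996, 0.092, 0.0], [0.0, 0.001, -1.0]]
ft_force: [-0.7, -0.1, 2.7]
grip_width: 0.0603
gripper_force: 44.5
```

>>> creep_tool --plan '[[[0, 0, 0], 0, 0.065], [[0, 0, 0], 0, 0.075], [[0, 0, 0], 0, 0.085], [[0, 0, -20], 0, 0.085], [[0, 0, -30], 0, 0.085], [[0, 0, -30], 0, 0.085], [[-40, 0, 0], 0, 0.03], [[-30, 0, 0], 0, 0.0], [[0, 0, 0], 0, 0], [[0, 0, 0], 0, 0]]'

```text
time_s: 20.7
position: [0.4522, 0.2666, 0.2083]
tool_rot: [[-0.09, 0.996, 0.0], [0.996, 0.09, 0.0], [0.0, 0.0, -1.0]]
ft_force: [0.2, 0.5, 0.3]
grip_width: 0.0276
gripper_force: 0.0
```

Run:
```python
from lid import *
im=save("wrist","w8.png");P=wcloud(im)
h=np.hypot(P[:,:,0]-.4456,P[:,:,1]-.337)
m=(P[:,:,2]>.108)&(P[:,:,2]<.13)&(h<.055);t=P[m]
A=np.c_[t[:,:2]-[.4456,.337],np.ones(len(t))];k=np.percentile(t[:,2],50);s=abs(t[:,2]-k)<.003
c=np.linalg.lstsq(A[s],t[s,2],rcond=None)[0];print("lid",rect(t),"top",c[2].round(4),"tilt",np.degrees(c[:2]).round(2))
m=(P[:,:,2]>.088)&(P[:,:,2]<.099)&(h<.07);print("rim",np.median(P[m][:,2]),rect(P[m]))
```

```text
lid (array([446.2, 337. ]), array([62.7, 62.1]), 5.2) top 0.1158 tilt [-0.01 -0.05]
rim 0.09374648951636833 (array([445.7, 336.9]), array([89.8, 89.1]), 5.2)
```

View pics/w8.png

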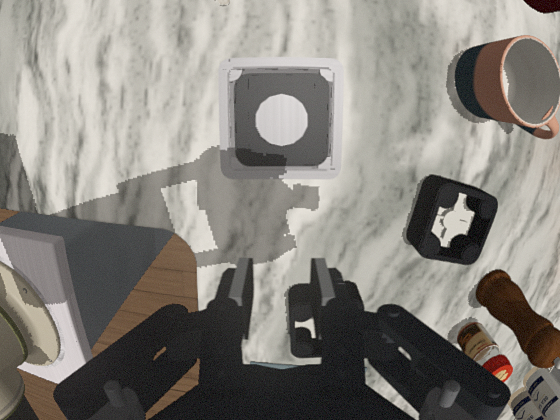

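Seated square and level. The view shows the lid with its disc at (281,119) inside the rim at (219–342, 57–178). Measured top is 22 mm above the rim and tilt is 0. Now I'll press with closed fingertips at the centre.

>>> creep_tool --plan '[[[35, 0, 0], 0, 0], [[35.7, 0, 0], 0, 0], [[0, 0, 30], 0, 0], [[0, 0, 30], 0, 0], [[0, 0, 0], 0, 0], [[0, 0, 0], 0, 0]]'

```text
time_s: 21.35
position: [0.4457, 0.3379, 0.1486]
tool_rot: [[-0.092, 0.996, -0.0], [0.996, 0.092, 0.0], [0.0, -0.0, -1.0]]
ft_force: [-0.1, 0.3, -0.5]
grip_width: -0.0
gripper_force: 0.0
```

>>> creep_tool --plan '[[[0, 0, 3], 0, 0], [[0, 0, 3], 0, 0], [[0, 0, 3], 0, 0], [[0, 0, 2], 0, 0], [[0, 0, 2], 0, 0], [[0, 0, 0], 0, 0], [[0, 0, 0], 0, 0]]'

```text
time_s: 22.05
position: [0.4459, 0.3372, 0.1361]
tool_rot: [[-0.091, 0.996, 0.001], [0.996, 0.091, 0.001], [0.0, 0.001, -1.0]]
ft_force: [-0.9, -0.8, 6.7]
grip_width: -0.0001
gripper_force: 3.7
```

Converted, 0.002 m is 2, 0.0015 m is 1.5.

>>> creep_tool --plan '[[[0, 0, 2], 0, 0], [[0, 0, 1.5], 0, 0], [[0, 0, 0], 0, 0], [[0, 0, 0], 0, 0], [[0, 0, 0], 0, 0]]'

```text
time_s: 22.55
position: [0.4459, 0.3372, 0.133]
tool_rot: [[-0.092, 0.996, 0.002], [0.996, 0.092, 0.001], [0.001, 0.002, -1.0]]
ft_force: [-1.9, -1.0, 11.3]
grip_width: -0.0001
gripper_force: 5.5
```

Create f.py:
```python
from h import *
for i in range(6):
    get_image("side");o=observe();print(o["ft_force"].round(2),o["position"].round(4))
```

```bash
python3 f.py
```

```text
[-2.72 -2.35 10.35] [0.4459 0.3373 0.1331]
[-2.32 -1.27 10.77] [0.4459 0.3372 0.1331]
[-2.98 -1.56 10.69] [0.4459 0.3372 0.133 ]
[-1.71 -0.7  10.94] [0.4459 0.3372 0.1331]
[-2.69 -1.79 10.86] [0.4459 0.3372 0.1331]
[-2.6  -1.08 11.21] [0.4459 0.3372 0.1331]
```

Converted, 0.0015 m is 1.5, 0.001 m is 1.

>>> creep_tool --plan '[[[0, 0, 1.5], 0, 0], [[0, 0, 1], 0, 0], [[0, 0, 0], 0, 0], [[0, 0, 0], 0, 0], [[0, 0, 0], 0, 0]]'

```text
time_s: 23.35
position: [0.4459, 0.3373, 0.131]
tool_rot: [[-0.092, 0.996, 0.002], [0.996, 0.092, 0.001], [0.001, 0.002, -1.0]]
ft_force: [-3.5, -2.7, 13.7]
grip_width: -0.0
gripper_force: 7.3
```

```bash
python3 f.py
```

Run:
```python
from lid import *
P=wcloud(get_image("wrist"));h=np.hypot(P[:,:,0]-.4456,P[:,:,1]-.337)
m=(h>.018)&(h<.028)&(P[:,:,2]>.1)&(P[:,:,2]<.125);print("lid top",np.percentile(P[m][:,2],[10,50,90]),m.sum())
```

```text
[-3.87 -2.04 14.65] [0.446  0.3372 0.131 ]
[-2.57 -2.79 15.16] [0.446  0.3372 0.131 ]
[-4.14 -2.17 14.98] [0.446  0.3372 0.131 ]
[-4.49 -1.58 14.45] [0.446  0.3373 0.131 ]
[-3.4  -1.86 14.56] [0.4459 0.3372 0.131 ]
[-2.71 -2.08 14.93] [0.446  0.3372 0.131 ]
lid top [0.1070994  0.10784492 0.10859411] 3709
```

The lid has gone down 8 mm (top 115.8 → 107.8 mm) with about 15 N held, so the switch is at its stop and well under 25 N.

```bash
python3 -c "
from rig import close_job
print(close_job())"
```

```text
the job is handed in; nothing more can be done
None
```

The lid is turned over, fitted squarely in the grinder's mouth and held down about 8 mm at about 15 N, past the 5 mm at which the motor runs; the job was handed in at about 24 s.

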